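# Lock a mounted specimen in the holding jig

### The arm

A 6-joint arm with a two-finger parallel gripper is mounted at the origin on a cart in front of the work surface, level with it; the furniture and walls round the work are solid. World frame = base frame: x ahead of the robot, y to its left, z up, the work surface at z = 0. Lengths are in m, angles in degrees, forces in N, time in s.
With the tool pointing down it reaches from about 0.35 to 0.875 m from the base axis. Payload 4.2 kg.
Tool frame: the origin (TCP) lies at the very end of the fingers, on their centre line; the grasp point (between the pads) lies 19 mm behind it; z points along the fingers, y is the line along which they close (so a half turn about z gives the same grasp; the last joint's range is limited). The gripper opens to 87 mm and grips with 3 to 60 N. Pads are 19 mm wide; open, the fingers measure 117 mm over their backs; the gripper's body (75 mm by 190 mm) begins 51 mm behind the grasp point.
Start: joints at [-52.907, 22.042, 0.453, 0, -68.411, -14.817], TCP at [0.237, -0.578, 0.223] pointing down, gripper open.
Joint ranges: [-179.83, 179.83], [-69.29, 118.12], [-61.27, 80.66], [-181.25, 117.63], [-171.15, -9.14], [-177.46, 177.46]. Speed limits (degrees/s): [159.86, 159.86, 180, 180, 180, 180].

### API

Orientations are given as a 3x3 rotation matrix whose columns are the frame's x, y, z axes.
In Python, from station import sense, cams, r gives the robot as it stands. The module is installed in compiled form; this text tells all that it offers.
- The arm moves only by the tool step_arm, never from a script. Its argument "targets" is text: rows parted by semicolons, each of 4 numbers parted by spaces: the shift along the tool's x, y, z in cm, then the turn about the tool's z in degrees. In form: x y z turn; .... A call has 1 to 12 rows; each row shifts and turns the commanded pose from where the row before left it, along the tool's axes as they then stand; what a row does not reach is not made up. A row lasts 1/12 s, in which the tool goes at most 41.7 mm and 7.16 degrees, less where a joint would pass 70% of its speed; a pose out of reach is approached as far as the arm can. A call with a gripper value outside its range is refused whole. "claw" is the finger opening in cm, from 0 to 8.7, set as the call begins (left out, the last holds). The fingers move at their own pace and stop on an object; the grip force is fixed at half the most. Time passes only in rows, so rows that do not move let the fingers close. It gives the time, the measured TCP pose, the force, the opening and the grip force at its end, in the units of the state.
- sense(): the state, without advancing time (a new reading comes with each control period).
- cams.capture(name): name is "scene" or "top" or "wrist"; returns a dict with "frame" (400x640x3 uint8, blue, green, red), "vertical_fov" (degrees; the focal length in pixels is half the picture's height over the tangent of half this angle, whatever the lens; pixels are square), "cx", "cy" (the principal point, pixels), "eye" and "rotation" of the camera in the world; the wrist camera has in their place "tool_from_camera" (4x4, takes a point from camera to tool coordinates, whose origin is the TCP and whose axes are the flange's). Camera axes: x right, y down, z forward; pixel columns grow to the right and rows downward; lengths in m; the calibration is good to about 2 mm. A picture is of the moment at which its call begins: read the wrist's pose just before it. There is no depth.
- r.finish_job(): hands the job in; it is judged then, once.
The state is a dict: "time_s": time; "joints": joint angles; "joint_velocities": joint speeds; "effort": joint torques, N m; "tcp_pos": TCP position; "ee_rot": TCP orientation; "wrist_force": force on the tool from outside, world axes, zero at the start; "moment": the same for the moment, N m; "gripper_width": opening from 0.0 (shut) to 1.0 (fully open); "gripper_force": force on a finger pad.
Only numpy, scipy, OpenCV 4.12 (cv2) and the standard library are available. Lean on these libraries where they do the work, as an engineer would, in place of code of your own. Each camera call takes 0.05 s, during which the arm holds its last target. There are 200 camera calls.

### The job

With a fingertip, push the larger of the two specimens standing in the bays of the twin holding jig along its bay until it is fully home against the back stop, then slide the locking lever of that same bay past its first click to the second stop, so that the bolt closes right across the bay behind the specimen. Only push: lift nothing, and leave the smaller specimen, the other bay's lever and the things standing round the jig as they are.

Things in the scene. Friction and masses are not known exactly. Their poses are not given: they have to be found in the camera images.
- jig: Twin holding jig, fixed: grey base 150 (x) x 250 (y) x 10 mm; origin at its underside centre, x along the bays to the back stop, y left, z up. Two bays along x, open at top and front, centred at y = +38 and -38 mm: floor z = 10 mm, 34 mm wide, side walls 6 mm thick, tops z = 18 mm, from x = -61 mm to the back stop (front face x = 45 mm, top z = 30 mm). On each bay's outer side: lever rails, tops z = 20 mm
- home_left (a point): On the floor of the left bay: where the underside centre of the larger specimen is when it stands home against the back stop. In the jig frame x = 30, y = 38, z = 10 mm. The lever's bolt (10 mm wide) crosses the bay at x = 2 to 12 mm, z = 13 to 19 mm, just behind a specimen that is home
- home_right (a point): The same point in the right bay
- lever_left (a joint): Left locking lever, m: 0 = open (bolt out of the bay), 0.020 = first click (bolt half across, a sprung detent), 0.040 = second stop (bolt right across, hard end stop; a spring holds it there). Slides along the jig's -y, towards the bay, as it grows. About 7 N starts it from open, and 7 N again pushes it on from the first click; let go in between, it springs to one of these positions
- lever_right (a joint): Right locking lever, the mirror image: slides to the jig's +y as the value grows, same positions and forces
- lever_left_tab (a point): Centre of the left lever's upright black thumb tab, 24 (jig x) x 10 (jig y) x 34 mm high; its top is 17 mm above this point, which is 41 mm above the worktop. In the jig frame x = 7 mm, y = +106 mm when open, +66 mm at the second stop. Push on its outer face, towards the bay; the outer side is free
- lever_right_tab (a point): The same for the right lever: y = -106 mm when open, -66 mm at the second stop
- specimen: The larger specimen: black cylinder 30 mm in diameter, 20 mm high, one round metal face showing in its top, 15 to 31 g; origin at the centre of its underside. Stands in either bay, 43 to 70 mm short of home, nearer the open front end; nothing stands between it and the back stop
- small_specimen: The smaller specimen: black cylinder 25 mm in diameter, 18 mm high, two metal bars showing in its top; origin at the centre of its underside. Stands in the other bay and is to stay there
- ref_block: Loose steel disc 60 mm in diameter, 14 mm high, on the worktop in front of the jig; origin at the centre of its underside; leave alone
- spare_specimen: Loose black cylinder 30 mm in diameter, 21 mm high, on the worktop behind the back stop, outside the jig; origin at the centre of its underside; leave alone
Things that resemble listed ones, but are neither listed nor needed, are in the scene too. Leave any green, pink or turquoise look-alike of the specimen alone.

How it is judged:
By the outcome, as a careful person would: the job done as asked, in the order asked, and still so for the second after the job is handed in, with the robot touching nothing.
It also fails if it takes over 38 s, if anything falls off the work surface, if the arm or the gripper's body presses on something with over 40 N, if the wrist force passes 120 N, or if a joint passes its speed limit or range.

## Working session

There is one attempt and no reset: what is moved stays moved. The work goes in short steps, Python scripts to look and compute and a tool call to move; the robot and the scene stay as the last step left them, time stands still between calls to the robot, and variables do not carry over. Pictures are saved under pics/ and viewed, at most 10 in all, crops included, and the job is handed in when it is done.

Besides the shell and the picture viewer there is one more tool, called by a JSON object that holds its "api" and its "payload", one argument or row to a line. step_arm: Moves the arm, as the interface text tells. Its arguments: {"type":"object","properties":{"targets":{"type":"string"},"claw":{"type":"number"}},"required":["targets"]}

```bash
mkdir -p pics; cat > h.py <<'E'
import numpy as np, cv2
from station import sense, cams, r
def ray(c,u,v,z,s=None):
    f=c["frame"].shape[0]/2/np.tan(np.radians(c["vertical_fov"])/2)
    d=np.array([(u-c["cx"])/f,(v-c["cy"])/f,1])
    if "eye" in c: R=np.array(c["rotation"]);e=np.array(c["eye"])
    else:
        T=np.array(c["tool_from_camera"]);Rt=np.array(s["ee_rot"]);R=Rt@T[:3,:3];e=np.array(s["tcp_pos"])+Rt@T[:3,3]
    d=R@d
    return e+d*(z-e[2])/d[2]
E
python3 - <<'E'
from h import *
s=sense();print(s["time_s"],s["tcp_pos"],np.round(s["ee_rot"],3).tolist())
for n in("top","scene"):
    c=cams.capture(n);cv2.imwrite(f"pics/{n}0.png",c["frame"]);print(n,c["vertical_fov"],c["cx"],c["cy"],c["eye"],np.round(c["rotation"],3).tolist())
E
```

```text
0.0 [ 0.23671766 -0.57778101  0.22144797] [[-0.925, -0.379, -0.001], [-0.379, 0.925, 0.002], [0.0, 0.002, -1.0]]
top 46.5627295315193 316.1898443692744 203.94272202579614 [ 0.44031378 -0.00488686  0.89253298] [[-0.002, -0.989, 0.147], [-1.0, 0.0, -0.011], [0.011, -0.147, -0.989]]
scene 48.59048601765554 314.5895434981938 203.05826392406564 [ 0.06258868 -0.55431213  0.44410184] [[0.727, -0.334, 0.601], [-0.687, -0.326, 0.65], [-0.021, -0.885, -0.466]]
```

View pics/top0.png

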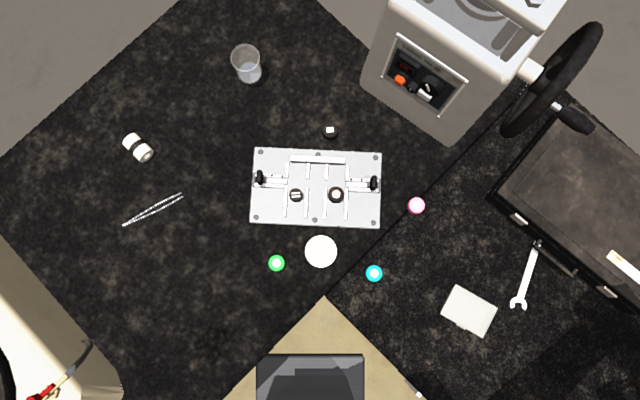

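View pics/scene0.png

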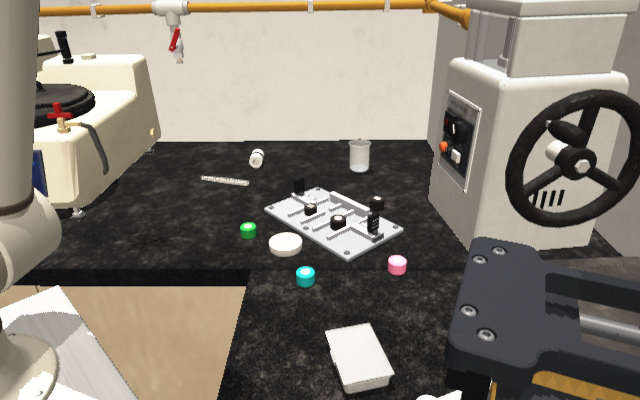

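The top view shows the jig at about (250–382, 148–228), with x pointing up the image. The single-face specimen is in the right bay at (336,195), the two-bar one in the left bay at (296,195), and the right tab is at (374,183). The scene view agrees.

```bash
python3 - <<'E'
from h import *
c=cams.capture("top");im=c["frame"]
g=cv2.cvtColor(im,cv2.COLOR_BGR2GRAY)
m=((g>120)).astype(np.uint8)*255
m[:135]=0;m[236:]=0;m[:,:240]=0;m[:,395:]=0
m=cv2.morphologyEx(m,cv2.MORPH_CLOSE,np.ones((5,5)))
k=max(cv2.findContours(m,cv2.RETR_EXTERNAL,cv2.CHAIN_APPROX_NONE)[0],key=cv2.contourArea)
q=np.array([ray(c,u,v,.010)[:2] for u,v in k[:,0]],np.float32)
(ctr,sz,a)=cv2.minAreaRect(q);print("jig",ctr,sz,a, cv2.boxPoints((ctr,sz,a)).round(4).tolist())
for n,(u,v),z in(("spec",(336,195),.03),("small",(296,195),.028),("tabR",(374,183),.058),("tabL",(260,177),.058),("ref",(321,252),.014),("pink",(416,205),.02),("spare",(330,131),.021)):
    print(n,ray(c,u,v,z).round(4))
x=cv2.resize(im[135:285,240:430],None,fx=4,fy=4,interpolation=cv2.INTER_CUBIC);cv2.imwrite("pics/crop.png",x[:600])
E
```

```text
jig (0.6048866510391235, -0.013640433549880981) (0.2500075399875641, 0.15054084360599518) 87.19257354736328 [[0.5235999822616577, -0.1348000019788742], [0.6739000082015991, -0.14219999313354492], [0.6862000226974487, 0.10750000178813934], [0.5357999801635742, 0.11490000039339066]]
spec [ 0.5856 -0.0515  0.03  ]
small [0.5859 0.0238 0.028 ]
tabR [ 0.6031 -0.1198  0.058 ]
tabL [0.6142 0.0887 0.058 ]
ref [ 0.4795 -0.0233  0.014 ]
pink [ 0.568  -0.2041  0.02  ]
spare [ 0.7131 -0.0414  0.021 ]
```

View pics/crop.png

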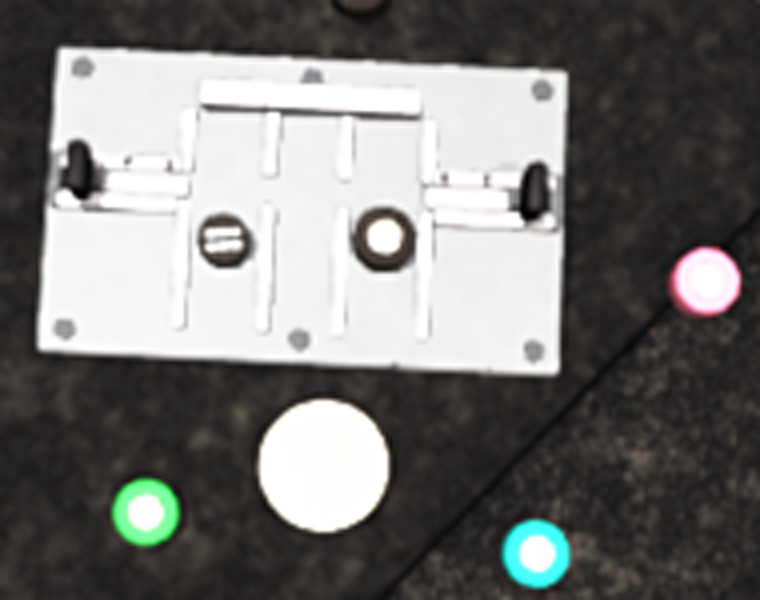

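Jig measured at 250.0 × 150.5 mm, centre (0.605, -0.0136), yaw -2.8°. The larger specimen is in the right bay at jig (-17, -39), about 47 mm short of home. Its tab reads (3, -106), which matches the open position. I'll close the fingers and turn tool y along jig -x, first swinging clear of the furniture.

{"api": "step_arm", "payload": {
  "targets": "-1.74 2.93 0 0; -1.74 2.93 0 0; -1.74 2.93 0 0; -1.74 2.93 0 0; -1.74 2.93 0 0; -1.74 2.93 0 0; -1.74 2.93 0 0; -1.74 2.93 0 0; 0 0 0 0",
  "claw": 0
}}

```text
time_s: 0.9
tcp_pos: [0.2764, -0.3045, 0.2226]
ee_rot: [[-0.924, -0.383, 0.001], [-0.383, 0.924, 0.001], [-0.001, 0.001, -1.0]]
wrist_force: [0.1, -0.2, -0.1]
gripper_width: 0.4
gripper_force: 0.0
```

{"api": "step_arm", "payload": {
  "targets": "0 0 0 -7; 0 0 0 -7; 0 0 0 -7; 0 0 0 -7; 0 0 0 -7; 0 0 0 -7; 0 0 0 -7; 0 0 0 -7; 0 0 0 -7; 0 0 0 -1.9; 0 0 0 0"
}}

```text
time_s: 1.82
tcp_pos: [0.2768, -0.3088, 0.2224]
ee_rot: [[-0.049, -0.999, -0.0], [-0.999, 0.049, 0.0], [-0.0, 0.0, -1.0]]
wrist_force: [-0.5, -0.5, -0.1]
gripper_width: 0.004
gripper_force: 0.0
```

```bash
cat >> h.py <<'E'
J=np.array([.6049,-.0136]);a=np.radians(-2.81);RJ=np.array([[np.cos(a),-np.sin(a)],[np.sin(a),np.cos(a)]])
def tj(p): return RJ.T@(np.array(p)[:2]-J)
def go(x,y,z):
    "tool shift (cm) to jig point x,y,z"
    s=sense();w=np.r_[J+RJ@[x,y],z]-s["tcp_pos"];R=np.array(s["ee_rot"])
    return (R.T@w*100).round(2)
def st():
    s=sense();R=np.array(s["ee_rot"]);print("t",s["time_s"],"jig mm",(tj(s["tcp_pos"])*1000).round(1),"z",round(s["tcp_pos"][2]*1000,1),"ytool",np.degrees(np.arctan2(R[1,1],R[0,1])).round(2),"F",np.round(s["wrist_force"],1),"w",s["gripper_width"])
E
python3 -c "
from h import *
st();print(go(-.064,-.038,.09),go(-.064,-.038,.2))"
```

```text
t 1.8167 jig mm [-313.3 -311. ] z 222.4 ytool 177.19 F [-0.5 -0.5 -0.1] w 0.0043255159130664795
[-27.3  -24.93  13.24] [-27.3  -24.93   2.24]
```

{"api": "step_arm", "payload": {
  "targets": "-2.73 -2.49 1 0; -2.73 -2.49 1 0; -2.73 -2.49 1 0; -2.73 -2.49 1 0; -2.73 -2.49 1 0; -2.73 -2.49 1 0; -2.73 -2.49 1 0; -2.73 -2.49 1 0; -2.73 -2.49 1 0; -2.73 -2.49 1 0; 0 0 0 0; 0 0 0 0"
}}

```text
time_s: 2.82
tcp_pos: [0.5396, -0.0472, 0.1211]
ee_rot: [[-0.048, -0.999, -0.003], [-0.999, 0.048, -0.0], [0.001, 0.003, -1.0]]
wrist_force: [0.6, 0.6, -0.2]
gripper_width: 0.006
gripper_force: 0.0
```

```bash
python3 - <<'E'
from h import *
st();s=sense();c=cams.capture("wrist");cv2.imwrite("pics/w1.png",c["frame"]);print(go(-.064,-.038,.014))
E
```

```text
t 2.8167 jig mm [-63.6 -36.7] z 121.1 ytool 177.24 F [ 0.6  0.6 -0.2] w 0.005582893906977911
[ 0.03 -0.05 10.77]
```

View pics/w1.png

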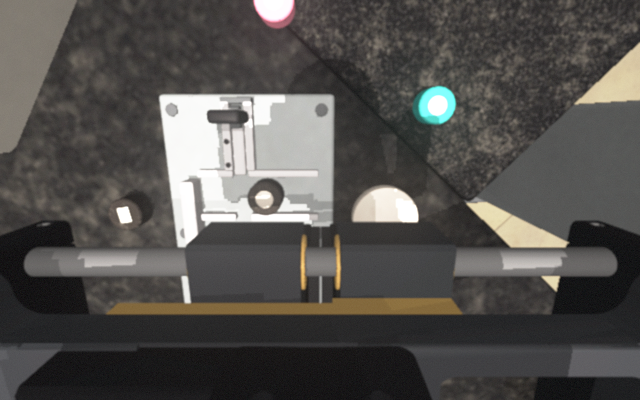

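The wrist view shows the specimen at (265,196), between the bay walls at rows 173 and 215. The tab is at (228,117). I'll check these against the top-view estimate.

```bash
python3 - <<'E'
from h import *
s=sense();c=cams.capture("wrist")
for n,u,v,z in(("spec",263,198,.03),("wallR",260,173,.018),("wallL",260,215,.018),("tab",228,117,.058),("cornerfront",334,95,.01),("cornerback",161,95,.01)): print(n,(tj(ray(c,u,v,z,s))*1000).round(1))
E
```

```text
spec [-15.5 -39.8]
wallR [-11.6 -59.5]
wallL [ -9.7 -20.8]
tab [   1.5 -106.7]
cornerfront [ -76.3 -125.3]
cornerback [  70.9 -125.3]
```

The wrist view agrees to within 2 mm. Next I descend into the bay front behind the specimen.

{"api": "step_arm", "payload": {
  "targets": "0.1 0 2.5 0; 0.1 0 2.5 0; 0 0 2.5 0; 0 0 2 0; 0 0 1.1 0; 0 0 0 0; 0 0 0 0"
}}

```text
time_s: 3.5
tcp_pos: [0.5384, -0.0513, 0.017]
ee_rot: [[-0.051, -0.999, -0.0], [-0.999, 0.051, -0.0], [0.0, 0.0, -1.0]]
wrist_force: [-0.2, 0.6, -0.3]
gripper_width: 0.011
gripper_force: 0.0
```

{"api": "step_arm", "payload": {
  "targets": "0 -0.5 0 0; 0 -0.5 0 0; 0 -0.5 0 0; 0 -0.5 0 0; 0 -0.5 0 0; 0 -0.5 0 0; 0 0 0 0; 0 0 0 0"
}}

```text
time_s: 4.17
tcp_pos: [0.5691, -0.0517, 0.0164]
ee_rot: [[-0.049, -0.999, -0.0], [-0.999, 0.049, 0.0], [-0.0, 0.0, -1.0]]
wrist_force: [-0.9, 1.2, 0.6]
gripper_width: 0.003
gripper_force: 0.0
```

```bash
python3 - <<'E'
from h import *
st();c=cams.capture("top");x=cv2.resize(c["frame"][135:285,240:430],None,fx=4,fy=4,interpolation=cv2.INTER_CUBIC);cv2.imwrite("pics/c2.png",x)
E
```

```text
t 4.1667 jig mm [-33.9 -39.8] z 16.4 ytool 177.17 F [-0.9  1.2  0.6] w 0.0026117606256543537
```

View pics/c2.png

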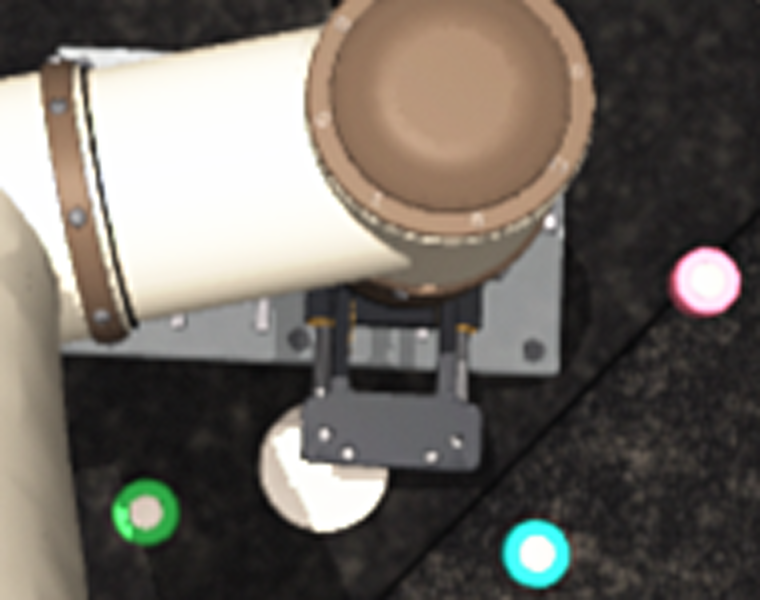

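The arm hides the bay from above, so I'll push on in small steps and watch the force.

{"api": "step_arm", "payload": {
  "targets": "-0.05 -0.4 0 0; -0.05 -0.4 0 0; 0 -0.4 0 0; 0 -0.4 0 0; 0 -0.4 0 0; 0 -0.4 0 0; 0 -0.3 0 0; 0 0 0 0; 0 0 0 0"
}}

```text
time_s: 4.97
tcp_pos: [0.596, -0.0521, 0.0164]
ee_rot: [[-0.049, -0.999, -0.0], [-0.999, 0.049, 0.0], [-0.0, 0.0, -1.0]]
wrist_force: [-1.3, 0.1, 0.2]
gripper_width: 0.007
gripper_force: 0.0
```

```bash
python3 - <<'E'
from h import *
st();c=cams.capture("wrist");cv2.imwrite("pics/w2.png",c["frame"])
E
```

```text
t 4.9667 jig mm [ -7.  -38.9] z 16.4 ytool 177.16 F [-1.3  0.1  0.2] w 0.0070408125286993955
```

View pics/w2.png

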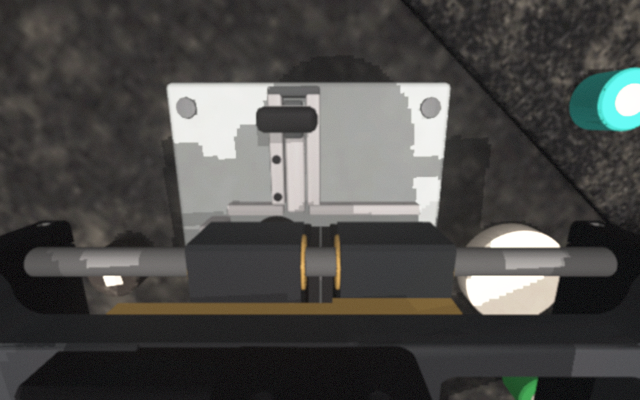

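The specimen's rim shows at (278,218), just ahead of the fingers, and it is moving. I'll continue in 2 mm rows.

{"api": "step_arm", "payload": {
  "targets": "0 -0.2 0 0; 0 -0.2 0 0; 0 -0.1 0 0; 0 0 0 0"
}}

```text
time_s: 5.35
tcp_pos: [0.6012, -0.0523, 0.0166]
ee_rot: [[-0.049, -0.999, 0.0], [-0.999, 0.049, 0.0], [-0.0, -0.0, -1.0]]
wrist_force: [-0.7, 0.3, 0.8]
gripper_width: 0.007
gripper_force: 0.0
```

{"api": "step_arm", "payload": {
  "targets": "0 -0.1 0 0; 0 -0.1 0 0; 0 0 0 0"
}}

```text
time_s: 5.6
tcp_pos: [0.6031, -0.0524, 0.0166]
ee_rot: [[-0.049, -0.999, 0.0], [-0.999, 0.049, -0.0], [0.0, -0.0, -1.0]]
wrist_force: [0.3, 0.4, 0.3]
gripper_width: 0.006
gripper_force: 0.0
```

{"api": "step_arm", "payload": {
  "targets": "0 -0.1 0 0; 0 -0.1 0 0; 0 0 0 0"
}}

```text
time_s: 5.85
tcp_pos: [0.6051, -0.0525, 0.0166]
ee_rot: [[-0.049, -0.999, 0.0], [-0.999, 0.049, -0.0], [-0.0, -0.0, -1.0]]
wrist_force: [0.8, -0.6, 0.1]
gripper_width: 0.008
gripper_force: 0.0
```

{"api": "step_arm", "payload": {
  "targets": "0 -0.1 0 0; 0 -0.1 0 0; 0 0 0 0"
}}

```text
time_s: 6.1
tcp_pos: [0.6072, -0.0526, 0.0166]
ee_rot: [[-0.049, -0.999, 0.0], [-0.999, 0.049, -0.0], [-0.0, -0.0, -1.0]]
wrist_force: [-0.2, -0.2, -0.1]
gripper_width: 0.003
gripper_force: 0.0
```

{"api": "step_arm", "payload": {
  "targets": "0 -0.1 0 0; 0 -0.1 0 0; 0 0 0 0"
}}

```text
time_s: 6.35
tcp_pos: [0.6083, -0.0528, 0.0164]
ee_rot: [[-0.049, -0.999, -0.002], [-0.999, 0.049, -0.0], [0.0, 0.002, -1.0]]
wrist_force: [-1.5, 0.9, 1.1]
gripper_width: 0.005
gripper_force: 0.9
```

{"api": "step_arm", "payload": {
  "targets": "0 -0.1 0 0; 0 0 0 0"
}}

```text
time_s: 6.52
tcp_pos: [0.6084, -0.0528, 0.0163]
ee_rot: [[-0.05, -0.999, -0.003], [-0.999, 0.05, -0.0], [0.0, 0.003, -1.0]]
wrist_force: [-5.3, 0.2, 3.5]
gripper_width: 0.003
gripper_force: 2.4
```

The tool stalled at jig x ≈ 5.4 mm and the force is rising, which looks like the back stop. I'll press slightly more to be sure.

{"api": "step_arm", "payload": {
  "targets": "0 -0.1 0 0; 0 -0.05 0 0; 0 0 0 0; 0 0 0 0"
}}

```text
time_s: 6.85
tcp_pos: [0.6085, -0.0529, 0.0163]
ee_rot: [[-0.05, -0.999, -0.006], [-0.999, 0.05, -0.0], [0.001, 0.006, -1.0]]
wrist_force: [-7.4, 2.3, 5.4]
gripper_width: 0.007
gripper_force: 3.8
```

```bash
python3 -c "
from h import *
st()"
```

```text
t 6.85 jig mm [  5.5 -39.1] z 16.3 ytool 177.14 F [-7.4  2.3  5.4] w 0.0073127751537461995
```

Solid stop. I'll back off, lift, and move over to outside the right tab.

{"api": "step_arm", "payload": {
  "targets": "0 0.2 0 0; 0 0.3 0 0; 0 0.8 0 0; 0 1 0 0; 0 0 0 0; 0 0 -2 0; 0 0 -3 0; 0 0 -3 0; 0 0 0 0"
}}

```text
time_s: 7.6
tcp_pos: [0.5936, -0.0515, 0.1034]
ee_rot: [[-0.047, -0.999, 0.014], [-0.999, 0.047, 0.0], [-0.001, -0.014, -1.0]]
wrist_force: [0.0, 0.2, -0.0]
gripper_width: 0.004
gripper_force: 0.0
```

{"api": "step_arm", "payload": {
  "targets": "2.5 0 0 0; 3 0 0 0; 3 0 0 0; 2 0 0 0; 0 -0.7 0 0; 0 -0.9 0 0; 0 0 0 0; 0 0 0 0"
}}

```text
time_s: 8.27
tcp_pos: [0.6002, -0.1565, 0.0963]
ee_rot: [[-0.048, -0.999, 0.001], [-0.999, 0.048, 0.0], [-0.0, -0.001, -1.0]]
wrist_force: [-0.2, -0.9, -0.2]
gripper_width: 0.005
gripper_force: 0.0
```

```bash
python3 - <<'E'
from h import *
st();print(go(.007,-.14,.034))
c=cams.capture("scene");x=cv2.resize(c["frame"][170:270,250:420],None,fx=4,fy=4,interpolation=cv2.INTER_CUBIC);cv2.imwrite("pics/s3.png",x)
E
```

```text
t 8.2667 jig mm [   2.3 -143. ] z 96.3 ytool 177.23 F [-0.2 -0.9 -0.2] w 0.0046118936715684195
[-0.3  -0.47  6.23]
```

View pics/s3.png

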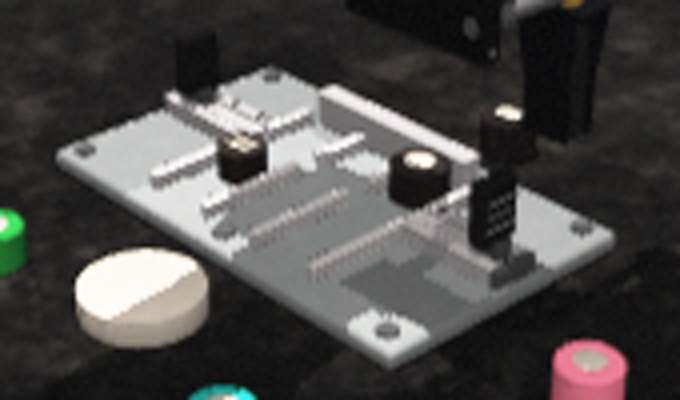

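The specimen is against the stop at crop (420,160), and everything else is undisturbed. I'll check its position numerically, then descend beside the tab.

```bash
python3 - <<'E'
from h import *
c=cams.capture("scene")
print((tj(ray(c,250+420/4,170+160/4,.03))*1000).round(1),(tj(ray(c,250+241/4,170+146/4,.028))*1000).round(1))
E
```

```text
[ 28.7 -38.7] [-23.5  34.3]
```

{"api": "step_arm", "payload": {
  "targets": "0 -0.25 2 0; 0 -0.2 2 0; 0 0 1.5 0; 0 0 0.7 0; 0 0 0 0; 0 0 0 0"
}}

```text
time_s: 8.87
tcp_pos: [0.604, -0.1572, 0.0348]
ee_rot: [[-0.048, -0.999, 0.0], [-0.999, 0.048, -0.0], [0.0, -0.0, -1.0]]
wrist_force: [0.6, -0.6, 1.9]
gripper_width: 0.009
gripper_force: 0.0
```

{"api": "step_arm", "payload": {
  "targets": "-0.5 0 0 0; -0.5 0 0 0; -0.4 0 0 0; -0.2 0 0 0; 0 0 0 0; 0 0 0 0"
}}

```text
time_s: 9.37
tcp_pos: [0.6047, -0.1413, 0.0349]
ee_rot: [[-0.049, -0.999, 0.0], [-0.999, 0.049, -0.0], [-0.0, -0.0, -1.0]]
wrist_force: [-0.5, 0.3, 0.0]
gripper_width: 0.002
gripper_force: 0.0
```

{"api": "step_arm", "payload": {
  "targets": "-0.4 0 0 0; -0.4 0 0 0; -0.4 0 0 0; -0.4 0 0 0; -0.4 0 0 0; -0.4 0 0 0; -0.4 0 0 0"
}}

```text
time_s: 9.95
tcp_pos: [0.6058, -0.1135, 0.0345]
ee_rot: [[-0.049, -0.999, -0.0], [-0.999, 0.049, -0.0], [0.0, 0.0, -1.0]]
wrist_force: [0.7, -5.8, -1.2]
gripper_width: 0.008
gripper_force: 3.0
```

{"api": "step_arm", "payload": {
  "targets": "-0.4 0 0 0; -0.4 0 0 0; -0.4 0 0 0; -0.3 0 0 0; 0 0 0 0"
}}

```text
time_s: 10.37
tcp_pos: [0.6068, -0.0975, 0.0346]
ee_rot: [[-0.048, -0.999, 0.0], [-0.999, 0.048, 0.0], [-0.0, -0.0, -1.0]]
wrist_force: [-0.2, -0.9, 0.4]
gripper_width: 0.007
gripper_force: 0.0
```

```bash
python3 -c "
from h import *
st()"
```

```text
t 10.3667 jig mm [  6.  -83.7] z 34.6 ytool 177.23 F [-0.2 -0.9  0.4] w 0.006529296425848983
```

{"api": "step_arm", "payload": {
  "targets": "-0.2 0 0 0; -0.2 0 0 0; 0 0 0 0"
}}

```text
time_s: 10.62
tcp_pos: [0.6068, -0.096, 0.0346]
ee_rot: [[-0.049, -0.999, -0.0], [-0.999, 0.049, -0.002], [0.002, 0.0, -1.0]]
wrist_force: [-0.0, -5.8, -1.1]
gripper_width: 0.008
gripper_force: 3.3
```

{"api": "step_arm", "payload": {
  "targets": "-0.15 0 0 0; -0.15 0 0 0; 0 0 0 0"
}}

```text
time_s: 10.87
tcp_pos: [0.6068, -0.0958, 0.0347]
ee_rot: [[-0.049, -0.999, -0.001], [-0.999, 0.049, -0.005], [0.005, 0.001, -1.0]]
wrist_force: [2.3, -16.0, -0.9]
gripper_width: 0.004
gripper_force: 8.2
```

Stalled at 16 N with jig y ≈ -82, which is the hard end stop. I'll retreat and look.

{"api": "step_arm", "payload": {
  "targets": "0.4 0 0 0; 0.4 0 0 0; 1 0 0 0; 1.5 0 0 0; 2 0 -1 0; 2 0 -3 0; 2 0 -3 0; 2 0 -2 0; 2 2 0 0; 2 3 0 0; 0 0 0 0; 0 0 0 0"
}}

```text
time_s: 11.87
tcp_pos: [0.5479, -0.2436, 0.125]
ee_rot: [[-0.052, -0.999, 0.0], [-0.999, 0.052, 0.0], [-0.0, 0.0, -1.0]]
wrist_force: [-0.0, -0.1, -0.1]
gripper_width: 0.006
gripper_force: 0.0
```

```bash
python3 - <<'E'
from h import *
st()
a=cams.capture("scene")["frame"][170:270,250:420];b=cams.capture("top")["frame"][135:235,240:410]
cv2.imwrite("pics/f.png",np.vstack([cv2.resize(i,(510,300),interpolation=cv2.INTER_CUBIC) for i in(a,b)]))
E
```

```text
t 11.8667 jig mm [ -45.6 -232.5] z 125.0 ytool 177.02 F [-0.  -0.1 -0.1] w 0.005703692353810654
```

View pics/f.png

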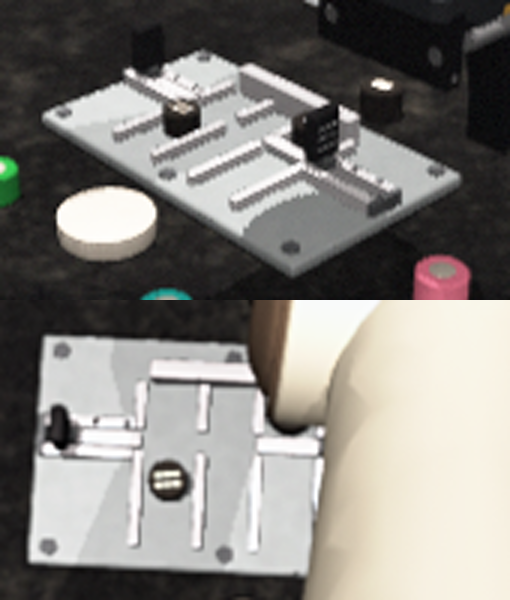

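The bolt lies right across the right bay (scene crop about (285,150), top crop about (285,445)), with the specimen behind it. The left lever, the small specimen and the loose items are untouched, so I'm handing in.

```bash
python3 -c "
from h import *
print(r.finish_job())"
```

```text
the job is handed in; nothing more can be done
None
```

I pushed the larger specimen (right bay) home against the back stop, slid that bay's lever past its first click to the second stop with the bolt right across the bay, and handed the job in at about 12 s.

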